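Lever open the storage carton

ROBOT

A 6-joint arm with a two-finger parallel gripper is mounted at the origin on the work surface. World frame = base frame: x ahead of the robot, y to its left, z up, the work surface at z = 0. Lengths are in m, angles in rad, forces in N, time in s.
With the tool pointing down it reaches from about 0.35 to 0.975 m from the base axis. Payload 4.9 kg.
Tool frame: the origin (TCP) lies at the very end of the fingers, on their centre line; the grasp point (between the pads) lies 19 mm behind it; z points along the fingers, y is the line along which they close (so a half turn about z gives the same grasp; the last joint's range is limited). The gripper opens to 85 mm and grips with 20 to 120 N. Pads are 22 mm wide; open, the fingers measure 114 mm over their backs; the gripper's body (76 mm by 85 mm) begins 54 mm behind the grasp point. The pads swing forward as they close: fully open they stand 13 mm farther back than shut.
Start: joints at [1.078, 0.053, 1.613, -0, 1.476, -0.119], TCP at [0.228, 0.582, 0.231] pointing down, gripper open.
Joint ranges: [-3.01, 3.01], [-1.01, 2.22], [0.06, 2.58], [-1.02, 4.17], [0.09, 2.62], [-3.14, 3.14]. Speed limits (rad/s): [2.57, 2.57, 3.14, 3.14, 3.14, 3.14].

INTERFACE

Orientations are given as a rotation vector (axis times angle).
In Python, from station import get_obs, get_image, get_calibration, finish_job gives the robot as it stands.
- The arm moves only by the tool servo_tool, never from a script. Its argument "increments" is a list of rows, each a list of 5 numbers: the opening, from 0 (shut) to 1 (fully open), then the shift along the tool's x, y, z in mm, then the turn about the tool's z in degrees. In form: [[jaw, tx, ty, tz, spin], ...]. A call has 1 to 12 rows; each row shifts and turns the commanded pose from where the row before left it, along the tool's axes as they then stand; what a row does not reach is not made up. A row lasts 1/8 s, in which the tool goes at most 62.5 mm and 10.7 degrees, less where a joint would pass 70% of its speed; a pose out of reach is approached as far as the arm can. A call is refused whole if a number of a shift passes 62.5 or a number of a turn 10.7, either way. A call with a gripper value outside its range is refused whole. The fingers move at their own pace and stop on an object; "force" is the grip in N (left out, the last holds). Time passes only in rows, so rows that do not move let the fingers close. It gives the time, the measured TCP pose, the force, the opening and the grip force at its end, in the units of the state.
- get_obs(): the state, without advancing time (a new reading comes with each control period).
- get_image(name): name is "scene" or "top"; returns the picture (384x512x3 uint8, red, green, blue); there is no depth.
- get_calibration(name): a dict with "fx", "fy", "cx", "cy" (pixels), "dist_coeffs" ([k1, k2, p1, p2, k3] as OpenCV has them; the pictures are not rectified), "R" (3x3) and "t" (3): a world point X has camera coordinates R X + t. Camera axes: x right, y down, z forward; pixel columns grow to the right and rows downward; lengths in m; the calibration is good to about 2 mm. A picture is of the moment at which its call begins. get_calibration takes no time and is no camera call.
- finish_job(): hands the job in; it is judged then, once.
The state is a dict: "t": time; "q": joint angles; "dq": joint speeds; "effort": joint torques, N m; "tool_pos": TCP position; "tool_rot": TCP orientation; "contact_force": force on the tool from outside, world axes, zero at the start; "wrist_torque": the same for the moment, N m; "opening": finger opening in m; "grip_force": force on a finger pad.
Only numpy, scipy, OpenCV 4.12 (cv2) and the standard library are available. Lean on these libraries where they do the work, as an engineer would, in place of code of your own. Each camera call takes 0.05 s, during which the arm holds its last target. There are 200 camera calls.

TASK

Open up the white storage carton with the red-handled scraper: slide the blade in under the lip of the blue cover and lever the cover up and over until it stands back past upright, then use the blade to raise both brown dust flaps from below to upright. Only the scraper may touch the carton, its cover and flaps, never the gripper or arm. Finally lay the scraper flat on the black rubber mat and let go, everything still standing open and the other things on the table left alone.

Things in the scene. Friction and masses are not known exactly. Their poses are not given: they have to be found in the camera images.
- case: White storage carton, fixed, 130 (x) by 210 (y) by 85 mm high; origin at the centre of its underside, z up, its low front faces -x of its frame (roughly the robot). Walls 4 mm; side and back walls 83 mm high, front wall only 65 mm over the whole width, its outer face at x = -65 mm. Stock inside reaches 38 mm above the table; empty above that.
- cover (a joint): Angle of the blue cover (rad): 0 closed, grows as its front edge rises, stop at 1.9; stiff hinge (0.15 N m), stays where left, starts at 0 to 0.04. Hinge axis along the carton's y at x = +65, z = 85 mm of the carton's frame. Closed, it is a plate 5 mm thick, underside at z = 85 mm, 214 mm wide, with a lip at the front edge.
- lip (a point): Middle of the lower outer edge of the cover's lip, 134 mm before the hinge axis; moves with the cover. The lip is 4 mm thick (x = -65 to -69 mm) and, closed, hangs to z = 77 mm in the carton's frame, leaving a slot 12 mm high (z = 65 to 77 mm) above the front wall for the blade.
- flap_left (a joint): Angle of the brown flap on the carton's +y side (rad): 0 flat below the cover, grows as its free edge rises, upright 1.57, stop 1.8; stays where left (0.07 N m). Hinge axis along the carton's x at y = +100, z = 82 mm. 4 mm thick (flat: z = 80 to 84 mm), x = -55 to 55 mm; flat, its free edge is at y = +30 mm, so a 60 mm gap lies between the flaps.
- flap_right (a joint): The same on the carton's -y side: hinge at y = -100 mm, flat free edge at y = -30 mm.
- edge_left (a point): Middle of the left flap's free edge; moves with the flap.
- edge_right (a point): Middle of the right flap's free edge; moves with the flap.
- scraper: Scraper, 200 mm long, 140 g, loose, lying flat. Origin on the underside, where the blade meets the handle; x points to the blade's tip, z up. Red handle with a black collar: x = -100 to 0 mm, 24 mm wide, 26 mm high (z = 0 to 26 mm). Steel blade: x = 0 to 100 mm, 26 mm wide, 3 mm thick, z = 5 to 8 mm. Centre of mass at about x = -30 mm.
- tip (a point): Middle of the scraper blade's end, 100 mm ahead of the scraper's origin and 6.5 mm above its underside.
- mat: Black rubber mat fixed to the table, 230 (x) by 110 (y) by 4 mm thick; origin at the centre of its underside. It lies on the other side of the carton's front from the scraper.
- jar: Paint jar with yellow cap, diameter 66, height 85 mm, loose, standing beside the carton; origin at the centre of its underside. Leave alone.
- can: Paint can with green label, diameter 66, height 100 mm, loose, standing beside the carton; origin under its centre. Leave alone.
- glue: White glue bottle, diameter 60, height 190 mm, loose; origin under its centre. Leave alone.
- brush: Brush about 200 mm long lying along its x; origin under its middle. Leave alone.
- mug: Blue mug, diameter 80, height 90 mm, handle at +y; origin under its centre. Leave alone.
- tape: Orange tape roll lying flat, diameter 90, height 25 mm; origin under its centre. Leave alone.
- books: Green book block 150 (x) by 100 (y) by 45 mm; origin under its centre. Leave alone.

How it is judged:
On the way, in this order (a step that is already met when the one before it is completed fails the run):
1. the blade's end is in the slot under the lip of the cover while the cover is still down (value of joint cover below 0.3 rad and x of tip in the frame of case between -0.06 and 0.06 m and y of tip in the frame of case between -0.1 and 0.1 m and z of tip in the frame of case between 0.045 and 0.087 m), for 0.05 s.
2. the cover stands open past upright (over 1.57 rad) (value of joint cover above 1.57 rad), for 0.2 s.
3. both flaps are raised (over 1.35 rad) (value of joint each of flap_left, flap_right above 1.35 rad), for 0.2 s.
At the end, for the whole second after the job is handed in: Cover open past upright (over 1.57 rad), both flaps up (over 1.35 rad), and the scraper at rest lying flat (within 0.12 rad) on the black rubber mat, its middle within 60 mm of the mat's centre along the mat and 50 mm across it (all of step 3 and value of joint cover above 1.57 rad and x of scraper in the frame of mat between -0.06 and 0.06 m and y of scraper in the frame of mat between -0.05 and 0.05 m and height (world z) of scraper below 0.012 m and angle between scraper's own z axis and vertical below 0.12 rad and linear speed of scraper below 0.02 m/s and velocity of joint cover between -0.05 and 0.05 rad/s); the robot touches nothing.
It fails at once if the gripper or arm touches the carton, its cover or flaps (over 1 N) (contact force between any of the fingers, the arm and case above 1 N).
It fails at once if a bystander (jar, can, glue bottle, brush, mug, tape roll or books) is shifted by more than 25 mm (distance of any of jar, can, glue, brush, mug, tape, books from where it was at the start of the episode above 0.025 m).
It also fails if it takes over 72 s, if anything falls off the work surface, if the arm or the gripper's body presses on something with over 40 N, if the wrist force passes 120 N, or if a joint passes its speed limit or range.

## Working session

There is one attempt and no reset: what is moved stays moved. The work goes in short steps, Python scripts to look and compute and a tool call to move; the robot and the scene stay as the last step left them, time stands still between calls to the robot, and variables do not carry over. Pictures are saved under pics/ and viewed, at most 10 in all, crops included, and the job is handed in when it is done.

Besides the shell and the picture viewer there is one more tool, called after "Emit:" in YAML: its name, and indented under it one key for each argument. servo_tool: Moves the arm, as the interface text tells. Its arguments: {"type":"object","properties":{"increments":{"type":"array"},"force":{"type":"number"}},"required":["increments"]}

```bash
mkdir -p pics; cat > h.py <<'E'
import numpy as np, cv2
from station import *
def cal(n):
    c=get_calibration(n); K=np.array([[c['fx'],0,c['cx']],[0,c['fy'],c['cy']],[0,0,1.]])
    return K,np.array(c['dist_coeffs'],float),np.array(c['R']),np.array(c['t'])
def ray(n,uv):
    K,D,R,t=cal(n); p=cv2.undistortPoints(np.array(uv,float).reshape(-1,1,2),K,D).reshape(-1,2)
    d=np.c_[p,np.ones(len(p))]@R; return -R.T@t,d
def plane(n,uv,z):
    o,d=ray(n,uv); return o+d*((z-o[2])/d[:,2])[:,None]
def proj(n,X):
    K,D,R,t=cal(n); return cv2.projectPoints(np.array(X,float).reshape(-1,1,3),cv2.Rodrigues(R)[0],t,K,D)[0].reshape(-1,2)
def snap(n,f):
    im=get_image(n); cv2.imwrite(f'pics/{f}.png',im[...,::-1]); return im
E
python3 - <<'E'
from h import *
a=snap('top','top0');b=snap('scene','sc0')
cv2.imwrite('pics/both0.png',cv2.resize(np.vstack([a,b]),None,fx=.78,fy=.78)[...,::-1])
for n in('top','scene'):
    o,d=ray(n,[[256,192]]);print(n,o.round(3),d.round(3))
o=get_obs();print(o['tool_pos'],o['tool_rot'],o['t'])
E
```

```text
top [ 0.377 -0.02   1.34 ] [[ 0.183  0.014 -0.983]]
scene [ 1.376 -0.515  0.894] [[-0.632  0.411 -0.657]]
[0.22795599 0.58133629 0.23017579] [-5.83670837e-01 -3.08629332e+00  2.80900743e-03] 0.1
```

View pics/top0.png

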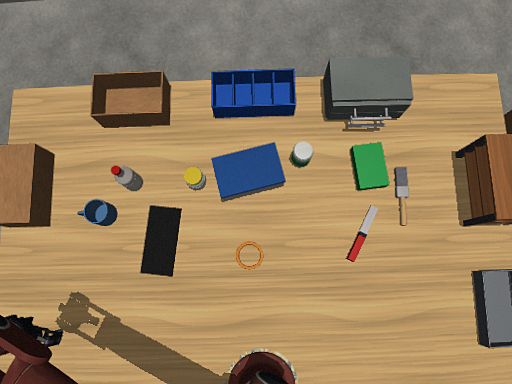

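View pics/sc0.png

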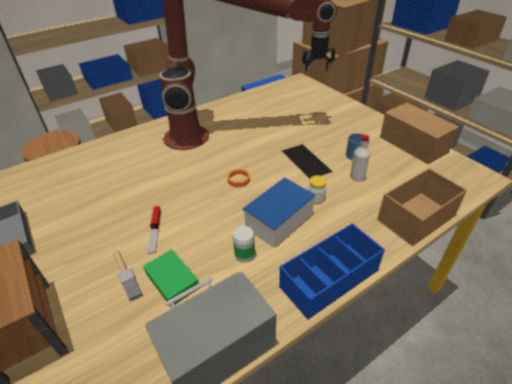

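The top view shows the blue cover around (249,171), rotated. The scraper's red handle is at (355,248) with its blade tip at (373,207), and the mat is at (161,240). The jar (195,178) and can (302,153) flank the carton. The scene view agrees with this layout.

```bash
cat > m.py <<'E'
from h import *
im=cv2.imread('pics/top0.png'); hsv=cv2.cvtColor(im,cv2.COLOR_BGR2HSV)
def blob(lo,hi,box):
    m=cv2.inRange(hsv,np.array(lo),np.array(hi)); k=np.zeros_like(m); x0,y0,x1,y1=box; k[y0:y1,x0:x1]=m[y0:y1,x0:x1]
    c=max(cv2.findContours(k,cv2.RETR_EXTERNAL,cv2.CHAIN_APPROX_NONE)[0],key=cv2.contourArea); return c.reshape(-1,2).astype(float)
def rect(c,z,nm):
    P=plane('top',c,z)[:,:2]; (cx,cy),(w,h),a=cv2.minAreaRect((P*1000).astype(np.float32))
    print(nm,'c',round(cx,1),round(cy,1),'wh',round(w,1),round(h,1),'ang',round(a,2)); 
    print(cv2.boxPoints(((cx,cy),(w,h),a)).round(1).tolist())
c=blob((100,120,60),(130,255,255),(200,130,295,210)); rect(c,.09,'cover')
print('V',[hsv[y,249].tolist() for y in range(180,206,2)])
rect(blob((0,0,0),(180,255,50),(135,195,190,285)),.004,'mat')
r1=blob((0,150,80),(8,255,255),(340,195,385,270)); rect(r1,.024,'handle')
rect(blob((0,0,140),(180,60,255),(340,195,385,250)),.007,'blade')
rect(blob((20,150,100),(35,255,255),(180,160,210,195)),.085,'jar')
rect(blob((0,0,150),(180,60,255),(288,135,316,165)),.1,'can')
rect(blob((5,180,100),(18,255,255),(230,238,270,275)),.02,'tape')
z=cv2.resize(im[130:275,140:410],None,fx=2.9,fy=2.9,interpolation=cv2.INTER_CUBIC); cv2.imwrite('pics/z0.png',z)
E
python3 m.py
```

```text
cover c 683.2 23.7 wh 135.2 211.9 ang 13.09
[[593.4000244140625, 111.5999984741211], [641.2999877929688, -94.80000305175781], [773.0, -64.19999694824219], [725.0999755859375, 142.1999969482422]]
V [[108, 183, 131], [108, 178, 130], [108, 186, 130], [108, 184, 133], [108, 188, 133], [108, 219, 85], [18, 39, 79], [17, 57, 72], [18, 118, 196], [17, 117, 181], [17, 117, 199], [18, 117, 178], [17, 117, 185]]
mat c 470.5 324.3 wh 108.4 225.5 ang 82.35
[[351.5, 285.6000061035156], [575.0, 255.60000610351562], [589.4000244140625, 363.0], [365.8999938964844, 393.0]]
handle c 425.8 -323.7 wh 23.4 87.5 ang 62.11
[[381.70001220703125, -313.5], [459.1000061035156, -354.3999938964844], [470.0, -333.79998779296875], [392.6000061035156, -292.8999938964844]]
blade c 520.9 -374.8 wh 26.2 95.3 ang 61.49
[[472.79998779296875, -363.6000061035156], [556.5, -409.1000061035156], [569.0999755859375, -386.1000061035156], [485.29998779296875, -340.6000061035156]]
jar c 670.8 203.7 wh 56.9 54.8 ang 25.67
[[633.2000122070312, 216.10000610351562], [657.0, 166.6999969482422], [708.2999877929688, 191.3000030517578], [684.5, 240.6999969482422]]
can c 741.0 -155.4 wh 57.7 56.1 ang 41.88
[[700.7999877929688, -153.8000030517578], [738.2000122070312, -195.60000610351562], [781.2000122070312, -157.10000610351562], [743.7000122070312, -115.30000305175781]]
tape c 412.9 28.2 wh 85.4 84.7 ang 88.51
[[369.3999938964844, -13.399999618530273], [454.1000061035156, -15.600000381469727], [456.29998779296875, 69.80000305175781], [371.6000061035156, 72.0]]
```

View pics/z0.png

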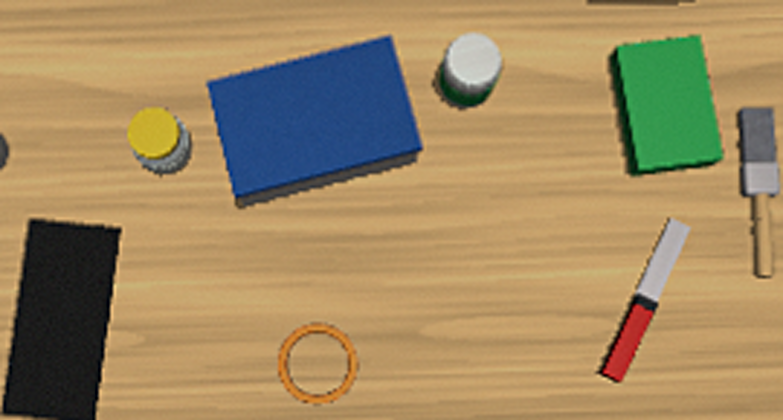

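Measured poses:
- **Carton:** origin about (685,24), yaw 13.1°.
- **Scraper:** origin about (475,-350), pointing at -28.3°.
- **Mat:** centre (470,324), yaw -7.7°.

Next is a planner that turns world waypoints into rows.

```bash
cat > plan.py <<'E'
from h import *
from scipy.spatial.transform import Rotation as Ro
CASE=np.array([685.1,24.2]); CY=13.1; GX=-45.
def pose():
    o=get_obs(); R=Ro.from_rotvec(o['tool_rot']).as_matrix()
    return np.array(o['tool_pos'])*1000, np.degrees(np.arctan2(R[1,1],R[0,1])), R, o
def c2w(x,y): a=np.radians(CY); return CASE+[x*np.cos(a)-y*np.sin(a),x*np.sin(a)+y*np.cos(a)]
def plan(wps,jaw,step=60,start=None):
    """waypoints (x,y,z mm, yaw of tool y deg, [step]) -> rows"""
    p,yaw,R,o=pose(); print('at',p.round(1),'yaw',round(yaw,2),'tilt z',R[:,2].round(3),'t',round(o['t'],2),'q6',round(o['q'][5],2),'F',np.round(o['contact_force'],1),'open',round(o['opening'],4))
    if start is not None: p,yaw=np.array(start[:3],float),start[3]
    rows=[]
    for w in wps:
        t=np.array(w[:3],float); s=w[4] if len(w)>4 else step
        n=int(np.ceil(max(np.linalg.norm(t-p)/s,abs(w[3]-yaw)/10,1)))
        for i in range(n):
            k=n-i; d=(t-p)/k; dy=(w[3]-yaw)/k; a=np.radians(yaw)
            ey=np.array([np.cos(a),np.sin(a),0]); ex=np.array([-np.sin(a),np.cos(a),0])
            r=np.round([d@ex,d@ey,-d[2]]); sp=np.round(-dy*2)/2
            p=p+r[0]*ex+r[1]*ey-[0,0,r[2]]; yaw-=sp
            rows.append([jaw]+[int(v) for v in r]+[float(sp)])
        print('end',p.round(1),round(yaw,2))
    for i in range(0,len(rows),12): print(rows[i:i+12])
E
sed -n '/tool x/p' plan.py; python3 - <<'E'
from plan import *
p,yaw,R,o=pose(); print(R.round(3))
plan([(440,100,200,68.5),(435,-329,110,61.75)],1)
E
```

```text
[[-0.931  0.365 -0.001]
 [ 0.365  0.931 -0.002]
 [ 0.    -0.002 -1.   ]]
at [228.  581.3 230.2] yaw 68.58 tilt z [-0.001 -0.002 -1.   ] t 0.1 q6 -0.12 F [ 1.3 -0.  -0.2] open 0.0853
end [439.7  99.7 200.2] 68.58
end [ 435.6 -328.9  110.2] 61.58
[[1, -41, -41, 3, 0.0], [1, -42, -41, 3, 0.0], [1, -41, -41, 3, 0.0], [1, -42, -41, 4, 0.0], [1, -41, -41, 3, 0.0], [1, -42, -41, 4, 0.0], [1, -41, -42, 3, 0.0], [1, -42, -41, 4, 0.0], [1, -41, -42, 3, 0.0], [1, -19, -50, 11, 1.0], [1, -20, -50, 11, 1.0], [1, -21, -49, 11, 1.0]]
[[1, -22, -49, 11, 1.0], [1, -22, -49, 12, 0.5], [1, -23, -48, 11, 1.0], [1, -24, -48, 12, 0.5], [1, -24, -48, 11, 1.0]]
```

Emit:
servo_tool:
  increments:
    - [1,-41,-41,3,0]
    - [1,-42,-41,3,0]
    - [1,-41,-41,3,0]
    - [1,-42,-41,4,0]
    - [1,-41,-41,3,0]
    - [1,-42,-41,4,0]
    - [1,-41,-42,3,0]
    - [1,-42,-41,4,0]
    - [1,-41,-42,3,0]
    - [1,-19,-50,11,1]
    - [1,-20,-50,11,1]
    - [1,-21,-49,11,1]
  force: 100

```text
t: 1.6
tool_pos: [0.4381, -0.0621, 0.1677]
tool_rot: [0.665, 3.07, 0.0]
contact_force: [1.3, -0.2, -0.3]
opening: 0.0855
grip_force: 0.0
```

Emit:
servo_tool:
  increments:
    - [1,-22,-49,11,1]
    - [1,-22,-49,12,0.5]
    - [1,-23,-48,11,1]
    - [1,-24,-48,12,0.5]
    - [1,-24,-48,11,1]
    - [1,0,0,0,0]
    - [1,0,0,0,0]

```text
t: 2.48
tool_pos: [0.4355, -0.3278, 0.1107]
tool_rot: [-0.771, -3.044, -0.002]
contact_force: [-0.3, 0.5, -0.1]
opening: 0.0854
grip_force: 0.0
```

```bash
python3 - <<'E'
from plan import *
plan([(435.4,-329.1,50,61.75),(435.4,-329.1,4,61.75,20)],1)
E
```

```text
at [ 435.5 -327.8  110.7] yaw 61.57 tilt z [-0.001  0.001 -1.   ] t 2.48 q6 -1.86 F [-0.3  0.5 -0.1] open 0.0854
end [ 435.9 -329.2   49.7] 61.57
end [ 435.9 -329.2    3.7] 61.57
[[1, 0, -1, 30, -0.0], [1, -1, 0, 31, -0.0], [1, 0, 0, 15, -0.0], [1, 0, 0, 15, -0.0], [1, 0, 0, 16, -0.0]]
```

Emit:
servo_tool:
  increments:
    - [1,0,-1,30,0]
    - [1,-1,0,31,0]
    - [1,0,0,15,0]
    - [1,0,0,15,0]
    - [1,0,0,16,0]
    - [0,0,0,0,0]
    - [0,0,0,0,0]
    - [0,0,0,0,0]
    - [0,0,0,0,0]
    - [0,0,0,0,0]
    - [0,0,0,0,0]
    - [0,0,0,0,0]
  force: 110

```text
t: 3.98
tool_pos: [0.437, -0.3305, 0.0056]
tool_rot: [0.771, 3.044, -0.002]
contact_force: [-0.4, -0.4, 6.2]
opening: 0.022
grip_force: 110.2
```

```bash
python3 - <<'E'
from plan import *
p,yaw,R,o=pose(); print(o['grip_force'])
# pre-insert: tip at case x=-100,y=0 ; grip = tip -145 ; blade mid z = TCP(z at grasp ~3.x)->6.5 
g=c2w(-245-15,0)
plan([(436,-329,110,yaw),(g[0],g[1],110,103.1)],0)
print(c2w(-260,0))
E
```

```text
110.17336964607239
at [ 437.  -330.5    5.6] yaw 61.58 tilt z [ 0.002 -0.002 -1.   ] t 3.98 q6 -1.86 F [-0.4 -0.4  6.2] open 0.022
end [ 435.7 -328.7  109.6] 61.58
end [431.4 -34.7 109.6] 103.08
[[0, 1, 0, -52, -0.0], [0, 1, 1, -52, -0.0], [0, 29, 51, 0, -8.5], [0, 21, 55, 0, -8.5], [0, 12, 58, 0, -8.0], [0, 4, 58, 0, -8.5], [0, -4, 59, 0, -8.0]]
[431.86624851 -34.72933993]
```

Emit:
servo_tool:
  increments:
    - [0,1,0,-52,0]
    - [0,1,1,-52,0]
    - [0,29,51,0,-8.5]
    - [0,21,55,0,-8.5]
    - [0,12,58,0,-8]
    - [0,4,58,0,-8.5]
    - [0,-4,59,0,-8]
    - [0,0,0,0,0]
    - [0,0,0,0,0]

```text
t: 5.1
tool_pos: [0.4303, -0.0339, 0.1079]
tool_rot: [0.358, -3.12, 0.0]
contact_force: [0.8, -0.5, -0.5]
opening: 0.0217
grip_force: 109.3
```

```bash
python3 - <<'E'
from plan import *
p,yaw,R,o=pose(); print(p,yaw,o['grip_force'],o['opening'])
a=snap('top','top1'); b=snap('scene','sc1')
tip=np.r_[p[:2]+145*np.array([np.cos(np.radians(yaw-90)),np.sin(np.radians(yaw-90))]),p[2]+.9]/1e3
print('exp tip',tip,proj('top',tip),proj('scene',tip),'lip',proj('scene',np.r_[c2w(-69,0),77]/1e3))
T=cv2.resize(a[130:290,190:320],None,fx=3,fy=3,interpolation=cv2.INTER_CUBIC)
S=cv2.resize(b[130:290,150:350],None,fx=2,fy=2,interpolation=cv2.INTER_CUBIC); S=cv2.copyMakeBorder(S,0,480-320,0,0,0)
cv2.imwrite('pics/z1.png',np.hstack([T,S])[...,::-1])
E
```

```text
[430.31425506 -33.94961371 107.85486705] 103.08721337747598 109.32356357574463 0.02169351390359312
exp tip [ 0.5715481  -0.00111669  0.10875487] [[256.12816161 202.69530529]] [[253.38218373 181.81081554]] lip [[263.53231254 194.81401157]]
```

View pics/z1.png

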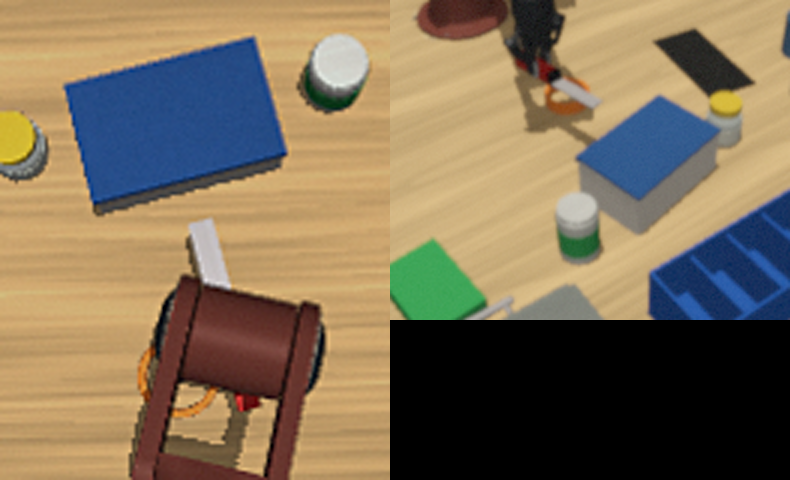

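The blade tip shows at about (257,204) in the top view and (254,182) in the scene view. Both are within 1-2 px of where I expected it, so the grasp is good and I'll insert.

```bash
cat >> plan.py <<'E'
def tip(x,y,z,*s): # tip mid in case frame (mm) -> waypoint
    return (*c2w(x-145,y),z-.9,CY+90,*s)
E
python3 - <<'E'
from plan import *
plan([tip(-110,0,72,40),tip(-38,0,72,15)],0)
th=np.linspace(.12,1.78,16)
s=103
w=[tip(65-s*np.cos(t),0,83.5+s*np.sin(t),40) for t in th]
a=tip(-38,0,72)
plan(w,0,start=a)
E
```

```text
at [430.6 -34.9 108.1] yaw 102.96 tilt z [-0. -0. -1.] t 5.2 q6 -2.05 F [-0.8 -0.3 -1.6] open 0.0217
end [436.4 -33.6  71.1] 102.96
end [506.6 -17.4  71.1] 102.96
[[0, -6, 0, 37, -0.0], [0, -14, 0, 0, -0.0], [0, -15, 0, 0, -0.0], [0, -14, 0, 0, -0.0], [0, -15, 0, 0, -0.0], [0, -14, 0, 0, -0.0]]
at [430.6 -34.9 108.1] yaw 102.96 tilt z [-0. -0. -1.] t 5.2 q6 -2.05 F [-0.8 -0.3 -1.6] open 0.0217
end [507.8 -17.1  95.1] 103.1
end [509.8 -16.6 106.1] 103.1
end [512.7 -15.9 117.1] 103.1
end [516.6 -15.  127.1] 103.1
end [522.4 -13.7 137.1] 103.1
end [528.3 -12.3 147.1] 103.1
end [536.1 -10.5 155.1] 103.1
end [544.8  -8.4 163.1] 103.1
end [553.6  -6.4 169.1] 103.1
end [563.4  -4.1 175.1] 103.1
end [573.1  -1.9 179.1] 103.1
end [583.8   0.6 183.1] 103.1
end [594.5   3.1 185.1] 103.1
end [606.2   5.8 185.1] 103.1
end [616.9   8.3 185.1] 103.1
end [627.6  10.8 183.1] 103.1
[[0, -1, 0, -24, -0.0], [0, -2, 0, -11, -0.0], [0, -3, 0, -11, -0.0], [0, -4, 0, -10, -0.0], [0, -6, 0, -10, -0.0], [0, -6, 0, -10, -0.0], [0, -8, 0, -8, -0.0], [0, -9, 0, -8, -0.0], [0, -9, 0, -6, -0.0], [0, -10, 0, -6, -0.0], [0, -10, 0, -4, -0.0], [0, -11, 0, -4, -0.0]]
[[0, -11, 0, -2, -0.0], [0, -12, 0, 0, -0.0], [0, -11, 0, 0, -0.0], [0, -11, 0, 2, -0.0]]
```

Emit:
servo_tool:
  increments:
    - [0,-6,0,37,0]
    - [0,0,0,0,0]
    - [0,-14,0,0,0]
    - [0,-15,0,0,0]
    - [0,-14,0,0,0]
    - [0,-15,0,0,0]
    - [0,-14,0,0,0]
    - [0,0,0,0,0]
    - [0,0,0,0,0]

```text
t: 6.32
tool_pos: [0.5062, -0.0162, 0.071]
tool_rot: [0.358, -3.12, -0.0]
contact_force: [0.1, 0.0, -1.4]
opening: 0.0215
grip_force: 109.3
```

```bash
python3 - <<'E'
from plan import *
plan([tip(-38,0,72)],0)
a=snap('top','top2'); b=snap('scene','sc2')
T=cv2.resize(a[130:290,190:320],None,fx=3,fy=3,interpolation=cv2.INTER_CUBIC)
S=cv2.resize(b[130:290,190:330],None,fx=3,fy=3,interpolation=cv2.INTER_CUBIC)
cv2.imwrite('pics/z2.png',np.hstack([T,S])[:,:800,::-1])
E
```

```text
at [506.2 -16.2  71. ] yaw 103.1 tilt z [-0.001  0.    -1.   ] t 6.33 q6 -1.98 F [ 0.1  0.  -1.4] open 0.0215
end [506.4 -17.1  71. ] 103.1
[[0, 0, -1, 0, -0.0]]
```

View pics/z2.png

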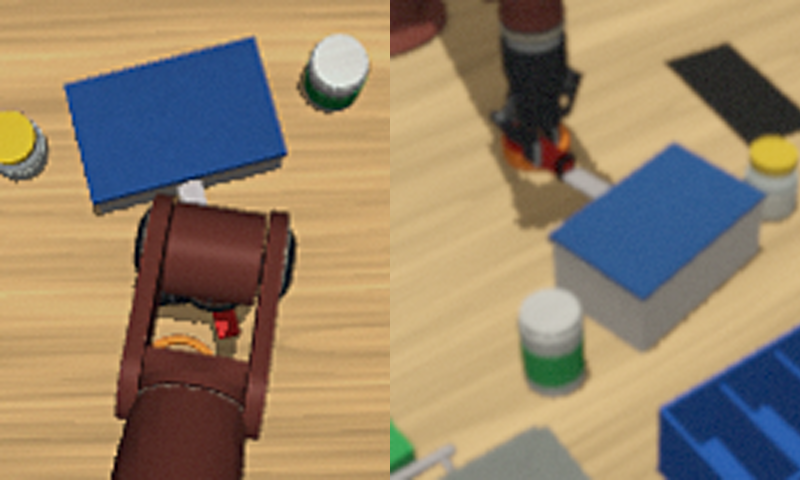

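The blade now disappears under the cover's lip (top crop near (190,185)), with no contact force. I'll lever the cover up.

Emit:
servo_tool:
  increments:
    - [0,0,0,-8,0]
    - [0,-1,0,-16,0]
    - [0,-2,0,-11,0]
    - [0,-3,0,-11,0]
    - [0,-4,0,-10,0]
    - [0,-6,0,-10,0]
    - [0,-6,0,-10,0]
    - [0,-8,0,-8,0]
    - [0,-9,0,-8,0]
    - [0,-9,0,-6,0]

```text
t: 7.68
tool_pos: [0.5543, -0.0052, 0.1701]
tool_rot: [-0.358, 3.12, -0.0]
contact_force: [-2.0, -0.6, -1.0]
opening: 0.0219
grip_force: 109.2
```

```bash
python3 - <<'E'
from plan import *
plan([tip(-38,0,72)],0)
a=snap('top','top3'); b=snap('scene','sc3')
T=cv2.resize(a[130:290,190:320],None,fx=3,fy=3,interpolation=cv2.INTER_CUBIC)
S=cv2.resize(b[110:270,190:330],None,fx=3,fy=3,interpolation=cv2.INTER_CUBIC)
cv2.imwrite('pics/z3.png',np.hstack([T,S])[:,:800,::-1])
E
```

```text
at [554.3  -5.2 170.1] yaw 103.09 tilt z [ 0.001 -0.    -1.   ] t 7.67 q6 -1.94 F [-2.  -0.6 -1. ] open 0.0219
end [506.8 -17.3  71.1] 103.09
[[0, 24, -1, 49, -0.0], [0, 25, 0, 50, -0.0]]
```

View pics/z3.png

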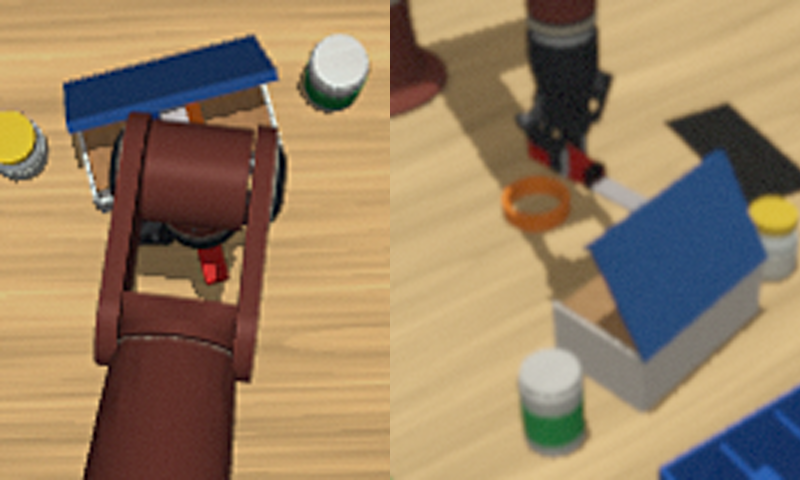

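The cover is about 60° up, with the blade under it and the flaps visible. I'll carry on past upright.

Emit:
servo_tool:
  increments:
    - [0,-10,0,-6,0]
    - [0,-10,0,-4,0]
    - [0,-11,0,-4,0]
    - [0,-11,0,-2,0]
    - [0,-12,0,0,0]
    - [0,-11,0,0,0]
    - [0,-11,0,2,0]
    - [0,0,0,0,0]
    - [0,0,0,0,0]
    - [0,0,0,0,0]

```text
t: 9.02
tool_pos: [0.6273, 0.0118, 0.1834]
tool_rot: [-0.358, 3.121, -0.0]
contact_force: [1.3, -0.1, -1.7]
opening: 0.0221
grip_force: 109.3
```

```bash
python3 - <<'E'
from plan import *
plan([tip(15,0,184,40)],0)
a=get_image('top'); 
hs=cv2.cvtColor(a,cv2.COLOR_RGB2HSV); m=cv2.inRange(hs,(100,120,40),(130,255,255)); m[:130]*=(np.arange(130)>118)[:,None].astype(np.uint8); m[210:]=0;m[:,:200]=0;m[:,300:]=0
ys,xs=np.nonzero(m); print(len(xs),xs.min(),xs.max(),ys.min(),ys.max())
for t in(1.5,1.57,1.65,1.75): # cover top edge (inner and outer face) at angle t
    f=lambda r,n,y: np.r_[c2w(65-r*np.cos(t)+n*np.sin(t),y),85+r*np.sin(t)+n*np.cos(t)]/1e3
    print(t,proj('top',[f(134,-8,0),f(134,5,0),f(134,-8,100),f(134,-8,-100),f(0,5,0)]).round(1).tolist())
cv2.imwrite('pics/z4.png',cv2.resize(a[110:270,180:330],None,fx=4,fy=3.7,interpolation=cv2.INTER_CUBIC)[:600,:,::-1])
E
```

```text
at [627.3  11.8 183.4] yaw 103.08 tilt z [ 0.  0. -1.] t 9.03 q6 -1.9 F [ 1.3 -0.1 -1.7] open 0.0221
end [558.3  -5.2 183.4] 103.08
[[0, 35, -1, 0, -0.0], [0, 36, 0, 0, -0.0]]
834 204 273 120 185
1.5 [[241.7, 143.2], [240.5, 139.0], [208.5, 151.8], [274.7, 134.8], [242.2, 149.1]]
1.57 [[240.9, 140.2], [239.8, 136.1], [207.7, 148.7], [273.9, 131.8], [242.2, 149.2]]
1.65 [[239.9, 136.8], [238.9, 132.8], [206.9, 145.3], [272.9, 128.4], [242.2, 149.2]]
1.75 [[238.9, 132.7], [237.8, 128.9], [205.9, 141.1], [271.7, 124.3], [242.2, 149.3]]
```

View pics/z4.png

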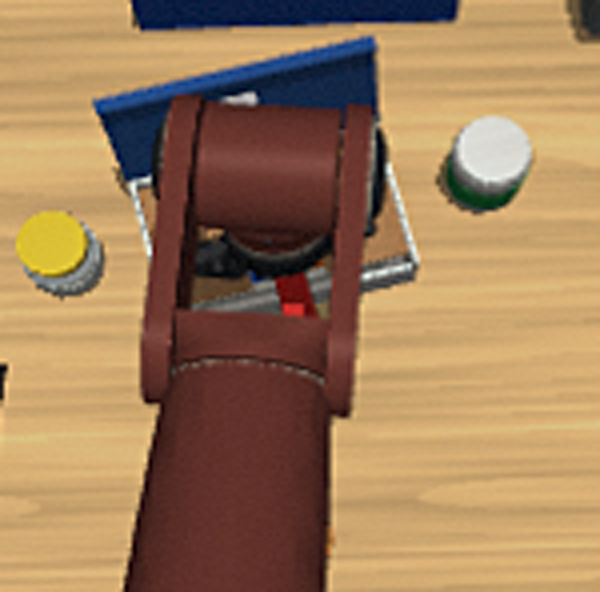

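The cover's lip edge projects to about (204,138). That matches roughly 1.8 rad, so it is past upright. Now the flaps.

```bash
python3 - <<'E'
from plan import *
X=15
def arc(sg,r=50): return [tip(X,sg*(100-r*np.cos(t)-2*np.sin(t)-13),80.5+r*np.sin(t)-2*np.cos(t),40) for t in np.linspace(.15,1.65,12)]
plan([tip(X,0,184,40),tip(X,0,73,40)],0)
a=tip(X,0,73)
print('LEFT');plan([tip(X,37,73,20)]+arc(1),0,start=a)
print('RIGHT');plan([tip(X,-37,73,20)]+arc(-1),0,start=a)
print('LtoC');b=arc(1)[-1];plan([tip(X,0,130,40),tip(X,0,73,40)],0,start=b)
E
```

```text
at [627.3  11.8 183.4] yaw 103.08 tilt z [ 0. -0. -1.] t 9.07 q6 -1.9 F [ 0.2 -0.2 -0.9] open 0.0216
end [558.3  -5.2 183.4] 103.08
end [558.3  -5.2  72.4] 103.08
[[0, 35, -1, 0, -0.0], [0, 36, 0, 0, -0.0], [0, 0, 0, 37, -0.0], [0, 0, 0, 37, -0.0], [0, 0, 0, 37, -0.0]]
LEFT
at [627.3  11.8 183.4] yaw 103.08 tilt z [ 0. -0. -1.] t 9.07 q6 -1.9 F [ 0.2 -0.2 -0.9] open 0.0216
end [550.1  30.8  72.1] 103.1
end [550.1  30.8  85.1] 103.1
end [549.9  31.7  92.1] 103.1
end [549.2  34.7  98.1] 103.1
end [548.5  37.6 104.1] 103.1
end [547.8  40.5 110.1] 103.1
end [546.7  45.4 115.1] 103.1
end [545.6  50.3 120.1] 103.1
end [544.2  56.1 123.1] 103.1
end [542.8  61.9 126.1] 103.1
end [541.5  67.8 128.1] 103.1
end [539.9  74.6 129.1] 103.1
end [538.3  81.4 130.1] 103.1
[[0, 0, 19, 0, -0.0], [0, 0, 18, 0, -0.0], [0, 0, 0, -13, -0.0], [0, 0, 1, -7, -0.0], [0, 0, 3, -6, -0.0], [0, 0, 3, -6, -0.0], [0, 0, 3, -6, -0.0], [0, 0, 5, -5, -0.0], [0, 0, 5, -5, -0.0], [0, 0, 6, -3, -0.0], [0, 0, 6, -3, -0.0], [0, 0, 6, -2, -0.0]]
[[0, 0, 7, -1, -0.0], [0, 0, 7, -1, -0.0]]
RIGHT
at [627.3  11.8 183.4] yaw 103.
[... 344 characters left out ...]
[574.1 -72.5 126.1] 103.1
end [575.5 -78.3 128.1] 103.1
end [577.1 -85.1 129.1] 103.1
end [578.7 -91.9 130.1] 103.1
[[0, 0, -18, 0, -0.0], [0, 0, -19, 0, -0.0], [0, 0, 0, -13, -0.0], [0, 0, -1, -7, -0.0], [0, 0, -3, -6, -0.0], [0, 0, -3, -6, -0.0], [0, 0, -3, -6, -0.0], [0, 0, -5, -5, -0.0], [0, 0, -5, -5, -0.0], [0, 0, -6, -3, -0.0], [0, 0, -6, -3, -0.0], [0, 0, -6, -2, -0.0]]
[[0, 0, -7, -1, -0.0], [0, 0, -7, -1, -0.0]]
LtoC
at [627.3  11.8 183.4] yaw 103.08 tilt z [ 0. -0. -1.] t 9.07 q6 -1.9 F [ 0.2 -0.2 -0.9] open 0.0216
end [558.5  -5.3 128.6] 103.1
end [558.5  -5.3  71.6] 103.1
[[0, 0, -30, 0, -0.0], [0, 0, -29, 0, -0.0], [0, 0, -30, 1, -0.0], [0, 0, 0, 28, -0.0], [0, 0, 0, 29, -0.0]]
```

Emit:
servo_tool:
  increments:
    - [0,35,-1,0,0]
    - [0,36,0,0,0]
    - [0,0,0,37,0]
    - [0,0,0,30,0]
    - [0,0,0,22,0]
    - [0,0,0,22,0]
    - [0,0,0,0,0]
    - [0,0,0,0,0]

```text
t: 10.07
tool_pos: [0.5591, -0.0053, 0.0734]
tool_rot: [-0.358, 3.12, -0.001]
contact_force: [1.2, -0.1, -1.3]
opening: 0.0216
grip_force: 109.3
```

```bash
python3 - <<'E'
from plan import *
plan([tip(15,0,73)],0)
b=get_image('scene'); a=get_image('top')
S=cv2.resize(b[110:270,190:330],None,fx=3,fy=3,interpolation=cv2.INTER_CUBIC)
T=cv2.resize(a[110:270,200:320],None,fx=3,fy=3,interpolation=cv2.INTER_CUBIC)
cv2.imwrite('pics/z5.png',np.hstack([T,S])[...,::-1])
E
```

```text
at [559.1  -5.3  73.4] yaw 103.08 tilt z [ 0.002 -0.    -1.   ] t 10.07 q6 -1.94 F [ 1.2 -0.1 -1.3] open 0.0216
end [558.1  -5.5  72.4] 103.08
[[0, 1, 0, 1, -0.0]]
```

View pics/z5.png

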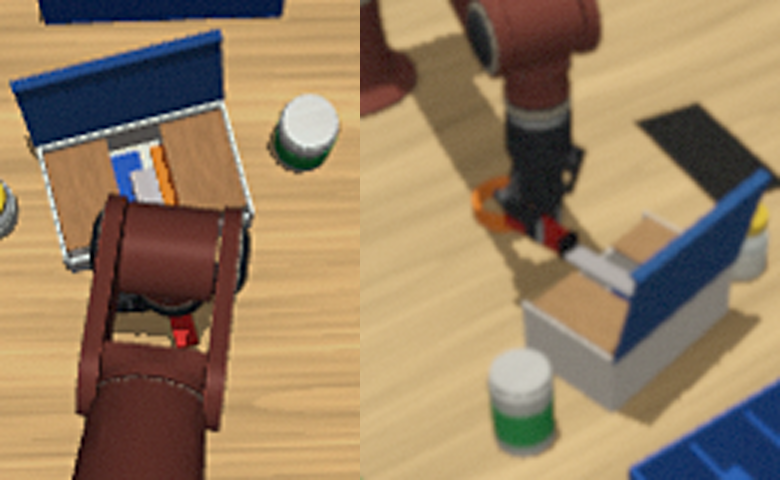

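The blade sits centred in the gap (tip at top crop (145,185)) and below the flaps. I'll raise the left flap.

Emit:
servo_tool:
  increments:
    - [0,0,0,1,0]
    - [0,0,12,0,0]
    - [0,0,13,0,0]
    - [0,0,12,0,0]
    - [0,0,0,-8,0]
    - [0,0,0,-5,0]
    - [0,0,1,-7,0]
    - [0,0,3,-6,0]
    - [0,0,3,-6,0]
    - [0,0,3,-6,0]
    - [0,0,5,-5,0]
    - [0,0,5,-5,0]

```text
t: 11.68
tool_pos: [0.5456, 0.0506, 0.1198]
tool_rot: [-0.358, 3.121, -0.0]
contact_force: [0.2, -1.4, -3.9]
opening: 0.0214
grip_force: 109.2
```

Emit:
servo_tool:
  increments:
    - [0,0,6,-3,0]
    - [0,0,6,-3,0]
    - [0,0,6,-2,0]
    - [0,0,7,-1,0]
    - [0,0,7,-1,0]
    - [0,0,0,0,0]
    - [0,0,0,0,0]

```text
t: 12.55
tool_pos: [0.5381, 0.0818, 0.1292]
tool_rot: [0.359, -3.121, -0.001]
contact_force: [0.0, 0.9, -1.8]
opening: 0.0219
grip_force: 109.3
```

```bash
python3 - <<'E'
from plan import *
plan([tip(15,0,130,40),tip(15,0,73,40)],0)
b=get_image('scene'); a=get_image('top')
S=cv2.resize(b[110:270,190:330],None,fx=3,fy=3,interpolation=cv2.INTER_CUBIC)
T=cv2.resize(a[110:270,200:320],None,fx=3,fy=3,interpolation=cv2.INTER_CUBIC)
cv2.imwrite('pics/z6.png',np.hstack([T,S])[...,::-1])
E
```

```text
at [538.1  81.8 129.2] yaw 103.12 tilt z [-0.  0. -1.] t 12.55 q6 -1.79 F [ 0.   0.9 -1.8] open 0.0219
end [558.3  -4.8 129.2] 103.12
end [558.3  -4.8  72.2] 103.12
[[0, 0, -30, 0, 0.0], [0, 0, -30, 0, 0.0], [0, 0, -29, 0, 0.0], [0, 0, 0, 29, 0.0], [0, 0, 0, 28, 0.0]]
```

View pics/z6.png

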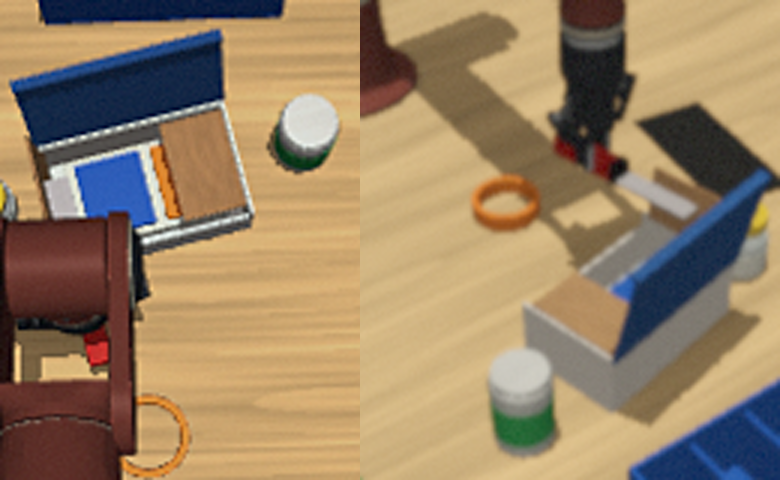

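The left flap stands upright, with the blade against it. Now back to the centre, down, and on to the right flap.

Emit:
servo_tool:
  increments:
    - [0,0,-30,0,0]
    - [0,0,-30,0,0]
    - [0,0,-29,0,0]
    - [0,0,0,20,0]
    - [0,0,0,20,0]
    - [0,0,0,17,0]
    - [0,0,0,0,0]
    - [0,0,-12,0,0]
    - [0,0,-13,0,0]
    - [0,0,-12,0,0]
    - [0,0,0,0,0]

```text
t: 14.02
tool_pos: [0.5674, -0.0425, 0.0729]
tool_rot: [-0.355, 3.12, -0.001]
contact_force: [-0.4, 0.5, -0.7]
opening: 0.0213
grip_force: 109.3
```

Emit:
servo_tool:
  increments:
    - [0,0,0,-8,0]
    - [0,0,0,-5,0]
    - [0,0,-1,-7,0]
    - [0,0,-3,-6,0]
    - [0,0,-3,-6,0]
    - [0,0,-3,-6,0]
    - [0,0,-5,-5,0]
    - [0,0,-5,-5,0]
    - [0,0,-6,-3,0]
    - [0,0,-6,-3,0]
    - [0,0,-6,-2,0]
    - [0,0,-7,-1,0]

```text
t: 15.52
tool_pos: [0.5774, -0.0855, 0.1297]
tool_rot: [-0.358, 3.12, -0.0]
contact_force: [0.3, 1.2, -0.7]
opening: 0.0213
grip_force: 109.3
```

Emit:
servo_tool:
  increments:
    - [0,0,-7,-1,0]
    - [0,0,0,0,0]
    - [0,0,0,0,0]

```text
t: 15.9
tool_pos: [0.5787, -0.0922, 0.1303]
tool_rot: [-0.357, 3.121, -0.001]
contact_force: [0.5, -0.2, -2.4]
opening: 0.0215
grip_force: 109.3
```

```bash
python3 - <<'E'
from plan import *
# mat place: scraper dir -7.65 (yaw_y 82.35); origin at mat centre -> grip 45 back
u=np.array([np.cos(np.radians(-7.65)),np.sin(np.radians(-7.65))]); g=np.array([470.5,324.3])-45*u
plan([tip(15,-30,131,40),tip(15,-30,200,40),tip(-100,0,200),(420,150,180,90),(g[0],g[1],110,82.35)],0)
print(g)
b=get_image('scene'); a=get_image('top')
S=cv2.resize(b[110:270,190:330],None,fx=3,fy=3,interpolation=cv2.INTER_CUBIC)
T=cv2.resize(a[110:270,200:320],None,fx=3,fy=3,interpolation=cv2.INTER_CUBIC)
cv2.imwrite('pics/z7.png',np.hstack([T,S])[...,::-1])
E
```

```text
at [578.7 -92.2 130.3] yaw 103.06 tilt z [ 0.    -0.001 -1.   ] t 15.9 q6 -2.08 F [ 0.5 -0.2 -2.4] open 0.0215
end [565.3 -34.7 130.3] 103.06
end [565.3 -34.7 199.3] 103.06
end [446.5 -31.5 199.3] 103.06
end [419.7 150.  180.3] 90.06
end [426.  330.1 110.3] 82.56
[[0, 0, 30, 0, -0.0], [0, 0, 29, 0, -0.0], [0, 0, 0, -34, -0.0], [0, 0, 0, -35, -0.0], [0, 58, 15, 0, -0.0], [0, 57, 15, 0, -0.0], [0, -4, 46, 5, 3.5], [0, -1, 46, 5, 3.0], [0, 1, 46, 5, 3.5], [0, 5, 45, 4, 3.0], [0, -2, 45, 18, 2.0], [0, 0, 45, 17, 2.0]]
[[0, 2, 45, 18, 2.0], [0, 3, 45, 17, 1.5]]
[425.90051137 330.29046023]
```

View pics/z7.png

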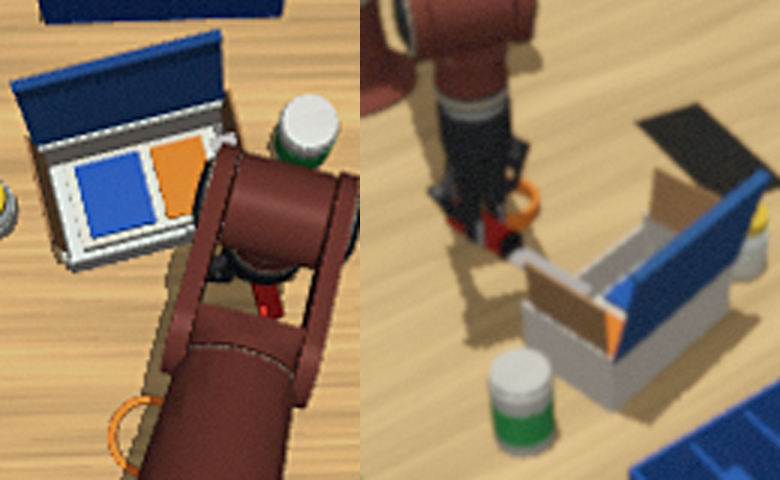

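Both flaps are up and the cover is open. I'll back out to the mat.

Emit:
servo_tool:
  increments:
    - [0,0,30,0,0]
    - [0,0,29,0,0]
    - [0,0,0,-34,0]
    - [0,0,0,-35,0]
    - [0,58,15,0,0]
    - [0,57,15,0,0]
    - [0,-4,46,5,3.5]
    - [0,-1,46,5,3]
    - [0,1,46,5,3.5]
    - [0,5,45,4,3]
    - [0,-2,45,18,2]
    - [0,0,45,17,2]

```text
t: 17.5
tool_pos: [0.423, 0.2419, 0.1454]
tool_rot: [0.108, 3.138, 0.001]
contact_force: [0.6, -0.7, -1.5]
opening: 0.0218
grip_force: 109.4
```

Emit:
servo_tool:
  increments:
    - [0,2,45,18,2]
    - [0,3,45,17,1.5]
    - [0,0,0,0,0]
    - [0,0,0,0,0]

```text
t: 18.0
tool_pos: [0.4257, 0.3302, 0.1103]
tool_rot: [0.202, 3.135, -0.001]
contact_force: [0.5, -1.2, -1.6]
opening: 0.0217
grip_force: 109.2
```

```bash
python3 - <<'E'
from plan import *
# underside at mat top 4mm when TCP z = 9.6
plan([(425.9,330.3,30,82.35,25),(425.9,330.3,10.5,82.35,8)],0)
E
```

```text
at [425.7 330.2 110.3] yaw 82.62 tilt z [ 0.    -0.001 -1.   ] t 18.0 q6 -0.92 F [ 0.5 -1.2 -1.6] open 0.0217
end [425.7 330.2  30.3] 82.12
end [425.7 330.2  10.3] 82.12
[[0, 0, 0, 20, 0.0], [0, 0, 0, 20, 0.0], [0, 0, 0, 20, 0.0], [0, 0, 0, 20, 0.5], [0, 0, 0, 7, -0.0], [0, 0, 0, 6, -0.0], [0, 0, 0, 7, -0.0]]
```

Emit:
servo_tool:
  increments:
    - [0,0,0,20,0]
    - [0,0,0,20,0]
    - [0,0,0,20,0]
    - [0,0,0,20,0]
    - [0,0,0,7,0]
    - [0,0,0,6,0]
    - [0,0,0,6,0]
    - [0,0,0,1,0]
    - [0,0,0,0,0]

```text
t: 19.12
tool_pos: [0.426, 0.3305, 0.0106]
tool_rot: [0.203, 3.134, 0.001]
contact_force: [-0.1, 0.0, -1.2]
opening: 0.0217
grip_force: 109.3
```

Emit:
servo_tool:
  increments:
    - [0,0,0,1,0]
    - [0,0,0,0,0]
    - [0.5,0,0,0,0]
    - [0.7,0,0,0,0]
    - [0.7,0,0,0,0]
    - [0.7,0,0,0,0]
    - [0.7,0,0,-10,0]
    - [0.7,0,0,-30,0]
    - [0.7,0,0,-50,0]
    - [0.7,0,0,-50,0]

```text
t: 20.38
tool_pos: [0.4255, 0.3302, 0.1512]
tool_rot: [0.203, 3.135, 0.0]
contact_force: [-0.1, 0.7, 0.7]
opening: 0.0597
grip_force: 0.0
```

Emit:
servo_tool:
  increments:
    - [0.7,50,0,0,0]
    - [0.7,50,0,0,0]
    - [0.7,0,0,0,0]
    - [0.7,0,0,0,0]

```text
t: 20.88
tool_pos: [0.327, 0.3434, 0.1501]
tool_rot: [0.202, 3.134, 0.001]
contact_force: [0.0, 0.4, 0.3]
opening: 0.0601
grip_force: 0.0
```

```bash
cat > chk.py <<'E'
from plan import *
pose_=pose(); print(pose_[0].round(1),pose_[3]['opening'],pose_[3]['t'])
im=snap('top','top9'); b=snap('scene','sc9'); hsv=cv2.cvtColor(im,cv2.COLOR_RGB2HSV); hb=cv2.cvtColor(b,cv2.COLOR_RGB2HSV)
def rect(n,h,lo,hi,box,z):
    m=cv2.inRange(h,np.array(lo),np.array(hi)); k=np.zeros_like(m); x0,y0,x1,y1=box; k[y0:y1,x0:x1]=m[y0:y1,x0:x1]
    cs=cv2.findContours(k,cv2.RETR_EXTERNAL,cv2.CHAIN_APPROX_NONE)[0]
    if not cs: print('none');return
    c=max(cs,key=cv2.contourArea).reshape(-1,2).astype(float)
    print(n,[np.round(v,1) for v in cv2.minAreaRect((plane(n,c,z)[:,:2]*1000).astype(np.float32))])
print('handle,blade'); rect('top',hsv,(0,150,80),(8,255,255),(130,190,190,290),.028); rect('top',hsv,(0,0,120),(180,70,255),(145,205,180,270),.011)
rect('scene',hb,(0,150,60),(8,255,255),(270,130,340,185),.02); rect('scene',hb,(0,0,120),(180,70,255),(275,140,335,180),.011)
m=cv2.inRange(hsv,np.array((100,120,40)),np.array((130,255,255))); m[:118]=0;m[210:]=0;m[:,:195]=0;m[:,:][:,276:]=0
ys,xs=np.nonzero(m); j=np.argmin(xs); print('cover left-most',xs.min(),ys[xs==xs.min()])
t=1.8;f=lambda r,n,y: np.r_[c2w(65-r*np.cos(t)+n*np.sin(t),y),85+r*np.sin(t)+n*np.cos(t)]/1e3
print('pred 1.8',proj('top',[f(134,-8,107),f(134,5,107)]).round(1).tolist())
br=cv2.inRange(hb,np.array((5,60,60)),np.array((20,200,170)))
for sg in(1,-1):
  for t in(1.35,1.6,1.7):
    g=lambda x:np.r_[c2w(x,sg*(100-70*np.cos(t))),82+70*np.sin(t)]/1e3
    print(sg,t,'scene',proj('scene',[g(-55),g(0)]).round(1).tolist(),'top',proj('top',[g(-55),g(55)]).round(1).tolist())
E
python3 chk.py
```

```text
[327.  343.4 150.1] 0.0600557262235288 20.875
handle,blade
top [array([413.6, 331.1]), array([25.6, 86.9]), np.float64(82.3)]
top [array([518.9, 318.2]), array([26.1, 98.7]), np.float64(82.5)]
scene [array([414.7, 331.3]), array([ 46. , 102.3]), np.float64(80.2)]
scene [array([518.4, 320.1]), array([25.7, 96.2]), np.float64(81.2)]
cover left-most 204 [138 139 140]
pred 1.8 [[203.1, 139.7], [202.3, 136.1]]
1 1.35 scene [[282.8, 168.1], [295.6, 174.6]] top [[224.2, 188.2], [215.7, 154.4]]
1 1.6 scene [[286.0, 165.4], [298.8, 171.8]] top [[218.6, 189.6], [210.2, 155.7]]
1 1.7 scene [[287.3, 164.6], [300.1, 171.0]] top [[216.4, 190.2], [208.0, 156.3]]
-1 1.35 scene [[248.7, 192.8], [261.7, 200.5]] top [[278.0, 174.3], [268.7, 140.9]]
-1 1.6 scene [[244.9, 195.2], [257.9, 203.0]] top [[283.5, 172.8], [274.1, 139.3]]
-1 1.7 scene [[243.3, 196.4], [256.3, 204.3]] top [[285.7, 172.2], [276.3, 138.8]]
```

```bash
python3 - <<'E'
from h import *
a=cv2.imread('pics/sc9.png').astype(int); z=cv2.imread('pics/z7.png')[:,360:]; z=cv2.resize(z,(140,160),interpolation=cv2.INTER_AREA).astype(int)
d=np.abs(a[110:270,190:330]-z).max(2)
for n,b in(('right flap',(52,85,82,115)),('left flap',(95,52,118,75)),('cover',(80,55,140,120))):
    s=d[b[1]:b[3],b[0]:b[2]]; print(n,'changed px',(s>45).sum(),'of',s.size)
h=cv2.cvtColor(a.astype(np.uint8),cv2.COLOR_BGR2HSV)
for y in(196,200,204,208): print(y,[h[y,x].tolist() for x in range(240,256,3)])
E
```

```text
right flap changed px 73 of 900
left flap changed px 6 of 529
cover changed px 58 of 3900
196 [[19, 98, 205], [19, 98, 204], [19, 100, 198], [19, 98, 200], [19, 103, 194], [19, 97, 197]]
200 [[19, 100, 199], [19, 101, 195], [16, 118, 104], [16, 124, 146], [18, 106, 190], [19, 101, 196]]
204 [[19, 98, 197], [19, 100, 198], [17, 119, 120], [16, 137, 91], [15, 124, 97], [16, 129, 130]]
208 [[19, 101, 199], [19, 99, 196], [18, 111, 151], [14, 130, 90], [15, 130, 92], [17, 125, 94]]
```

```bash
python3 -c "
from station import *
print(finish_job())"
```

```text
the job is handed in; nothing more can be done
None
```

I handed the job in after about 21 s of the 72 s. In the last images the cover stands at about 1.8 rad, both flaps are upright, and the scraper lies flat near the mat's centre with the gripper clear; the hand-in gave no verdict.

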